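# Close and clip the spectrometer sample chamber

### The job

Close up the sample chamber: swing the hold-down arm off the lid, right back to its stop behind the chamber, then press both ends of the lid fully home on the base. Only after that, take the loose spring clip, squeeze it open and release it onto the two upright ears at the front of the chamber, so that it lies level and grips both ears together. Leave the arm back, and do not shift or knock over the metal sample, the jar or the bottle.

Things in the scene. Friction and masses are not known exactly. Their poses are not given: they have to be found in the camera images.
- chamber: Aluminium box fixed to the bench, 90 (x) by 180 (y) by 50 mm high, with a steel lid; origin at the centre of its underside, front (with ears) on its -x side. A 24 mm post at (70, 0) mm behind it carries the arm. Two brass fittings, 22 mm across, 22 mm high up, stick 20 mm out of the front at y = +-68 mm.
- lid_a (a point): Top centre of the round pressing boss (26 mm across) at the lid's +y end, at (0, 65) mm in the chamber's frame; 60 mm high when home. The lid (86 by 176 by 8 mm, underside on the base rim at 50 mm when home) starts proud by 4 to 16 mm and uneven; it moves stiffly (about 12 N) and stays where left; press each end.
- lid_b (a point): The same boss at the lid's right (-y) end, at (0, -65) mm; at 60 mm height when home
- swing (a joint): Angle (rad) of the hold-down arm about its post: 0 = pointing to the chamber's -x, across the lid; grows as it swings towards the chamber's -y (1.57 = along -y behind the lid); stop at 1.65. Starts at -0.7 to 0.4 and stays where left. A bar 16 mm wide, 97 to 109 mm high up, with a foot below it down to 87 mm and an upright pin at its end, 105 mm from the post's axis.
- swing_pin (a point): Top centre of the arm's upright pin (12 mm diameter, from 109 to 153 mm in height)
- ears (a point): Centre of two upright steel ears on the chamber's front, one on the base and one on the lid, side by side (each 4 mm thick, 8 mm together along the chamber's y). With the lid home they stand out from the front face, x = -45 to -75 mm in the chamber's frame, and span 18 to 56 mm in height; this point is at (-62, 0, 38) mm. Axes as the chamber's.
- clip: Loose steel spring clip lying flat, like a wide clothes peg, 16 mm high, 88 mm long. Origin on the pivot axis at the underside; jaws to +x, splayed handles to -x, hinge along z; the halves mirror each other about x when shut. Handles 43 mm apart (outside) at x = -36 mm, 50 at the tail (x = -51). This body is the +y half.
- clip_mouth (a point): Middle of the +y jaw's gripping face, 30 mm ahead of the pivot, 8 mm above the underside; jaw pads run from x = 23 to 37 mm, 3 mm apart when shut. Squeeze the handles at x = -36 mm until their faces are parallel, 26 mm apart (end stop, about 15 N): each half turns 0.25 rad and the jaw gap is 18 mm.
- clip_jaw (a joint): Angle (rad) between the clip's halves: 0 shut, 0.5 squeezed fully open; about 0.17 when the jaws grip 8 mm, 0.03 when they grip 4 mm
- sample: Bystander: dark steel sample disc, 52 mm across, 22 mm high; origin at the centre of its underside
- jar: Bystander: clear jar with a cap, 52 mm across, 70 mm high; origin at the centre of its underside
- wash_bottle: Bystander: white bottle, 60 mm across, 150 mm high; origin at the centre of its underside
Not all that is in view belongs to the job. Several things have the shape of the clip; the one meant has the colours described above.

How it is judged:
By the outcome, as a careful person would: the job done as asked, in the order asked, and still so for the second after the job is handed in, with the robot touching nothing.
It also fails if it takes over 72 s, if anything falls off the work surface, if the arm or the gripper's body presses on something with over 40 N, if the wrist force passes 120 N, or if a joint passes its speed limit or range.

### The arm

A 6-joint arm with a two-finger parallel gripper is mounted at the origin on the work surface. World frame = base frame: x ahead of the robot, y to its left, z up, the work surface at z = 0. Lengths are in m, angles in rad, forces in N, time in s.
With the tool pointing down it reaches from about 0.25 to 0.8 m from the base axis. Payload 3.9 kg.
Tool frame: the origin (TCP) lies at the very end of the fingers, on their centre line; the grasp point (between the pads) lies 19 mm behind it; z points along the fingers, y is the line along which they close (so a half turn about z gives the same grasp; the last joint's range is limited). The gripper opens to 85 mm and grips with 20 to 120 N. Pads are 22 mm wide; open, the fingers measure 114 mm over their backs; the gripper's body (76 mm by 85 mm) begins 54 mm behind the grasp point. The pads swing forward as they close: fully open they stand 13 mm farther back than shut.
Start: joints at [1.193, 0.26, -0.138, 1.173, 0, 1.571], TCP at [0.194, 0.488, 0.231] pointing down, gripper open.
Joint ranges: [-2.78, 2.78], [-0.83, 1.72], [-1.28, 1.37], [-1.9, 2.12], [-1.57, 1.48], [-3.14, 3.14]. Speed limits (rad/s): [2.57, 2.57, 3.14, 3.14, 3.14, 3.14].

### API

Orientations are given as a unit quaternion [w, x, y, z].
In Python, from station import read_state, capture, camera_params, job_done, spot_in gives the robot as it stands.
- The arm moves only by the tool carry_out, never from a script. Its argument "rows" is text: rows parted by semicolons, each of 7 numbers parted by spaces: the turn, a rotation vector about the world's x, y, z in degrees, then the shift along the world's x, y, z in cm, then the opening, from 0 (shut) to 1 (fully open). A call has 1 to 20 rows; each row shifts and turns the commanded pose from where the row before left it; what a row does not reach is not made up. A row lasts 1/12 s, in which the tool goes at most 41.7 mm and 7.16 degrees, less where a joint would pass 70% of its speed; a pose out of reach is approached as far as the arm can. A call is refused whole if a number of a shift passes 4.17 or a number of a turn 7.16, either way. A call with a gripper value outside its range is refused whole. The fingers move at their own pace and stop on an object; "grip_force" is the grip in N (left out, the last holds). Time passes only in rows, so rows that do not move let the fingers close. It gives the time, the measured TCP pose, the force, the opening and the grip force at its end, in the units of the state.
- read_state(): the state, without advancing time (a new reading comes with each control period).
- capture(name): name is "scene" or "top" or "wrist"; returns the picture (420x560x3 uint8, red, green, blue); there is no depth.
- camera_params(name): a dict with "fx", "fy", "cx", "cy" (pixels), "R" (3x3) and "t" (3): a world point X has camera coordinates R X + t. Camera axes: x right, y down, z forward; pixel columns grow to the right and rows downward; lengths in m; the calibration is good to about 2 mm. A picture is of the moment at which its call begins: read the wrist's pose just before it. camera_params takes no time and is no camera call; for the wrist camera it gives the pose at the moment of the call.
- job_done(): hands the job in; it is judged then, once.
Trained networks look in the newest picture that a camera, given by its name, has taken for a name from the list of things; names that differ only in an ending like _2 or _b are one class to them, and where a whole thing is asked for, a point or a joint stands for the part that bears it (a point fixed in the world has none). Each returns a list of dicts, best first, with "p" (0 to 1); they miss things now and then, are a little off and sometimes report something else, mostly with a low value. They report only what shows in the picture. A call takes as long as a camera call. They do not tell look-alikes from the thing itself.
- spot_in(camera, name): "xyz" ([x, y, z] in m, in world coordinates, good to about 4 mm: the middle of the surface that is visible of it).
The state is a dict: "time": time; "joint_positions": joint angles; "dq": joint speeds; "effort": joint torques, N m; "tcp_pos": TCP position; "eef_rot": TCP orientation; "wrist_force": force on the tool from outside, world axes, zero at the start; "wrist_torque": the same for the moment, N m; "finger_gap": finger opening in m; "grip_force": force on a finger pad.
Only numpy, scipy, OpenCV 4.12 (cv2) and the standard library are available. Lean on these libraries where they do the work, as an engineer would, in place of code of your own. Each camera call takes 0.05 s, during which the arm holds its last target. There are 200 camera calls.

## Working session

There is one attempt and no reset: what is moved stays moved. The work goes in short steps, Python scripts to look and compute and a tool call to move; the robot and the scene stay as the last step left them, time stands still between calls to the robot, and variables do not carry over. Pictures are saved under pics/ and viewed, at most 10 in all, crops included, and the job is handed in when it is done.

Besides the shell and the picture viewer there is one more tool, called after "Emit:" as name(argument=value, ...) on one line, values as JSON. carry_out: Moves the arm, as the interface text tells. Its arguments: {"type":"object","properties":{"rows":{"type":"string"},"grip_force":{"type":"number"}},"required":["rows"]}

```bash
mkdir -p pics; python3 - <<'E'
from station import *
import cv2,numpy as np
for c in ("scene","top"):
    cv2.imwrite(f"pics/{c}0.png",capture(c)[:,:,::-1])
    for n in ("chamber","lid_a","swing_pin","ears","clip","clip_mouth","sample","jar","wash_bottle"):
        try: print(c,n,[(np.round(d["xyz"],3).tolist(),round(d["p"],2)) for d in spot_in(c,n)])
        except Exception as e: print(c,n,e)
    p=camera_params(c);print({k:np.round(v,3).tolist() for k,v in p.items()})
print(read_state())
E
```

```text
scene chamber [([0.605, 0.074, 0.066], 0.91)]
scene lid_a [([0.574, 0.077, 0.064], 0.81)]
scene swing_pin [([0.586, 0.079, 0.11], 0.61)]
scene ears [([0.602, 0.072, 0.061], 0.59)]
scene clip [([0.615, 0.449, 0.01], 0.85), ([0.62, 0.325, 0.013], 0.74), ([0.686, 0.194, 0.012], 0.67)]
scene clip_mouth [([0.691, 0.193, 0.015], 0.91), ([0.616, 0.322, 0.015], 0.74)]
scene sample [([0.634, -0.308, 0.016], 0.56)]
scene jar [([0.445, -0.247, 0.042], 0.75), ([0.602, 0.069, 0.062], 0.67)]
scene wash_bottle [([0.46, 0.273, 0.079], 0.81)]
{'fx': 418.934, 'fy': 418.934, 'cx': 276.985, 'cy': 209.429, 'R': [[-0.505, 0.863, 0.003], [0.513, 0.303, -0.803], [-0.694, -0.404, -0.596]], 't': [0.239, -0.224, 1.456]}
top chamber [([0.558, 0.054, 0.063], 0.67), ([0.61, 0.324, 0.016], 0.56)]
top lid_a [([0.56, 0.048, 0.067], 0.95)]
top swing_pin [([0.594, 0.071, 0.108], 0.78)]
top ears [([0.563, 0.056, 0.063], 0.67)]
top clip [([0.603, 0.442, 0.016], 0.7), ([0.679, 0.194, 0.018], 0.63)]
top clip_mouth [([0.682, 0.195, 0.015], 0.5), ([0.608, 0.442, 0.012], 0.43)]
top sample [([0.623, -0.31, 0.02], 0.76)]
top j
[... 285 characters left out ...]
ime': 1.0, 'joint_positions': array([ 1.19302031e+00,  2.59990709e-01, -1.38072597e-01,  1.17269914e+00,
        3.09220197e-05,  1.57079843e+00]), 'dq': array([-0.00046854,  0.00129513,  0.00053485,  0.00070374, -0.00149367,
        0.00010748]), 'effort': array([ 1.47684888e-03, -4.05622566e+01,  2.54239261e+01,  1.04313232e-03,
        2.56508883e-04, -1.83479258e-06]), 'tcp_pos': array([0.19364132, 0.48798967, 0.23131958]), 'eef_rot': array([-1.20056335e-05,  1.87767830e-01,  9.82213440e-01,  1.95398268e-05]), 'wrist_force': array([-0.82897372, -0.51315868, -0.0832983 ]), 'wrist_torque': array([ 0.007942  , -0.02144951, -0.05261596]), 'grip_force': 0.0, 'finger_gap': 0.08546979914333659}
```

```bash
python3 - <<'E'
import cv2
for c in ("scene","top"):
    im=cv2.imread(f"pics/{c}0.png"); cv2.imwrite(f"pics/{c}0b.png",cv2.resize(im,(800,600),interpolation=cv2.INTER_CUBIC))
E
```

```text
(no output)
```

View pics/scene0b.png

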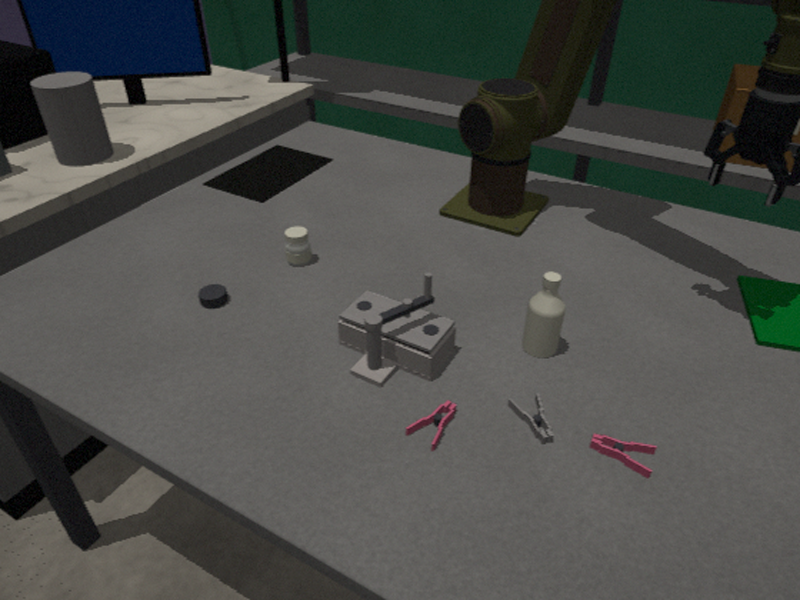

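View pics/top0b.png

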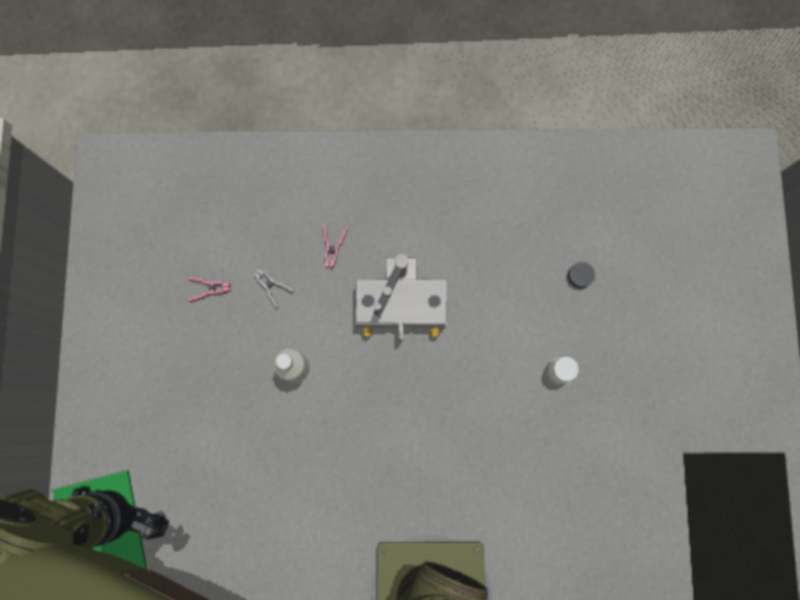

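The scene view shows the grey steel clip at about (530,420), between two pink look-alikes. In the top view it is at about (268,283), with its jaws pointing up-left. The hold-down arm lies across the lid towards +y, with the pin at about (378,311) and the post at (402,260). The bottle is at (290,363).

Emit:
carry_out(rows="0 0 0 0 0 4 1;0 0 0 0 0 4 1;0 0 0 0 0 4 1;0 0 2 2 -3 0.5 1;0 0 2 2 -3 0.5 1;0 0 2 2 -3 0.5 1;0 0 2 2 -3 0.5 1;0 0 2 2 -3 0.5 1;0 0 2 2 -3 0.5 1;0 0 2 2 -3 0.5 1;0 0 2 2 -3 0 1;0 0 2 2 -3 0 1;0 0 2 2 -3 0 1;0 0 1.6 2 -3 0 1;0 0 0 2 -3 0 1;0 0 0 2 -3 0 1;0 0 0 2 -3 0 1;0 0 0 0 0 0 1")

```text
time: 2.5
tcp_pos: [0.4766, 0.0634, 0.3855]
eef_rot: [0.001, 0.004, 1.0, -0.001]
wrist_force: [-0.9, -0.1, -1.2]
finger_gap: 0.0851
grip_force: 0.0
```

```bash
python3 - <<'E'
from station import *
import cv2,numpy as np
np.set_printoptions(precision=4,suppress=True)
s=read_state();print(s["time"],s["tcp_pos"],s["eef_rot"],s["wrist_force"])
p=camera_params("wrist");im=capture("wrist")[:,:,::-1];np.save("w1.npy",p,allow_pickle=True)
cv2.imwrite("pics/w1.png",im);cv2.imwrite("pics/w1b.png",cv2.resize(im,(800,600),interpolation=cv2.INTER_CUBIC))
print(p, -p["R"].T@p["t"])
E
```

```text
2.5 [0.4766 0.0634 0.3855] [ 0.0006  0.0037  1.     -0.0013] [-0.8633 -0.0889 -1.191 ]
{'fx': 294.8912089306903, 'fy': 294.8912089306903, 'cx': 271.5312898572811, 'cy': 210.56560095832634, 'R': array([[ 0.0074,  1.    , -0.0037],
       [ 0.9509, -0.0059,  0.3093],
       [ 0.3093, -0.0058, -0.9509]]), 't': array([-0.0657, -0.5419,  0.3795])} [0.3984 0.0647 0.5283]
```

View pics/w1b.png

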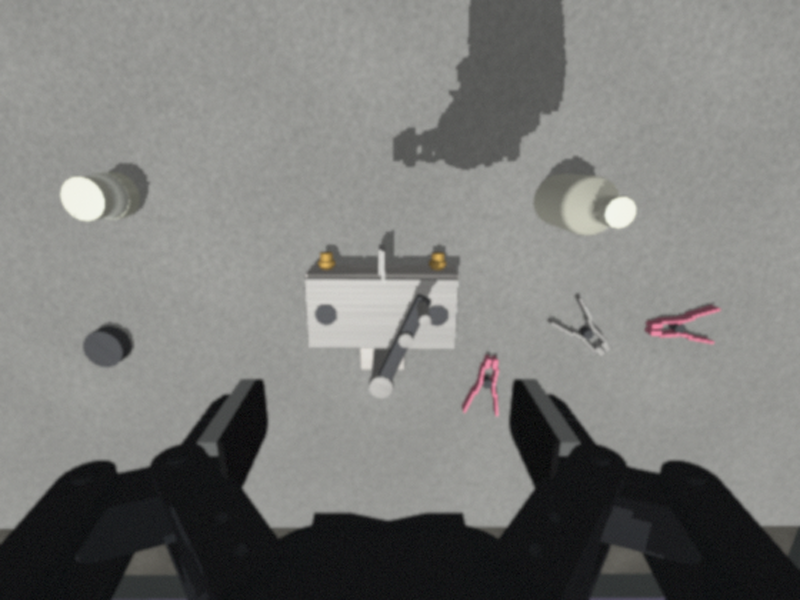

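The wrist view shows the chamber with its fittings at (326,260) and (438,260), the ears at (382,262) and the post top at (381,388). The arm's pin is near (422,300), and the grey clip's pivot is at (586,332). I'll enlarge this for accuracy.

```bash
python3 - <<'E'
import cv2,numpy as np
w=cv2.imread("pics/w1.png");t=cv2.imread("pics/top0.png")
def crop(im,x,y,wd,h,s):
    c=cv2.resize(im[y:y+h,x:x+wd],None,fx=s,fy=s,interpolation=cv2.INTER_CUBIC)
    for i in range(0,wd,10): cv2.putText(c,str(x+i),(i*s,8),0,.28,(0,255,255),1); cv2.line(c,(i*s,9),(i*s,14),(0,255,255),1)
    for j in range(0,h,10): cv2.putText(c,str(y+j),(0,j*s+3),0,.28,(0,255,255),1); cv2.line(c,(18,j*s),(23,j*s),(0,255,255),1)
    return c
a=crop(w,205,165,120,120,5)[:, :480] if 0 else crop(w,208,165,120,118,4)
b=crop(w,380,200,50,50,6)
c=crop(t,172,183,40,40,7)
M=np.zeros((600,800,3),np.uint8)
M[:472,:480]=a; M[:300,490:790]=b; M[310:590,490:770]=c
cv2.imwrite("pics/m1.png",M)
E
```

```text
(no output)
```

View pics/m1.png

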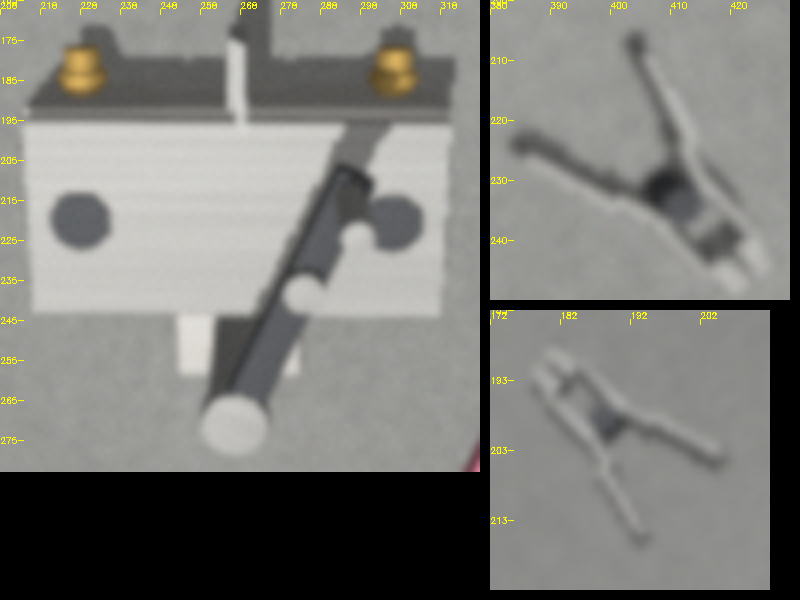

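```bash
cat > h.py <<'E'
import numpy as np
from station import *
def ray(p,u,v,z):
    R,t=np.array(p["R"]),np.array(p["t"]);c=-R.T@t
    d=R.T@np.array([(u-p["cx"])/p["fx"],(v-p["cy"])/p["fy"],1]);return c+d*(z-c[2])/d[2]
E
python3 - <<'E'
from h import *
np.set_printoptions(precision=4,suppress=True)
w=np.load("w1.npy",allow_pickle=True).item();t=camera_params("top")
for n,u,v,z in [("bossR",228,220.5,.068),("bossL",306.5,220.75,.068),("brassR",228.25,182.5,.022),("brassL",306.5,182.5,.022),
 ("ear far",267,176,.06),("ear near",268,195,.06),("lidFR",214,196,.066),("lidFL",321,196.5,.066),("lidBL",318,244,.066),("lidBR",216.5,243,.066),
 ("pin",297.5,224,.153),("pinbase",295.5,211,.109),("post",266.5,271,.115),
 ("ht1",404.3,207,.016),("ht2",385,224.2,.016),("piv",410,232.5,.018),("jt1",420.8,246.7,.016),("jt2",425,244.2,.016)]: print(n,ray(w,u,v,z)[:2])
for n,u,v,z in [("ht1",204.9,204.7,.016),("ht2",193.4,215.9,.016),("piv",188.9,199,.018),("jt1",179.1,192.3,.016),("jt2",181.7,189.4,.016),
 ("bossR",434*.7,301*.7,.068),("bossL",368*.7,301*.7,.068),("pin",378*.7,311*.7,.153),("post",402*.7,260*.7,.115)]: print("top",n,ray(t,u,v,z)[:2])
E
```

```text
bossR [ 0.5651 -0.0105]
bossL [0.5663 0.1198]
brassR [ 0.5109 -0.0138]
brassL [0.5118 0.1232]
ear far [0.4922 0.055 ]
ear near [0.5238 0.0563]
lidFR [ 0.5234 -0.0313]
lidFL [0.5253 0.1423]
lidBL [0.6094 0.1409]
lidBR [ 0.6066 -0.0327]
pin [0.5399 0.0975]
pinbase [0.5357 0.098 ]
post [0.6332 0.0535]
ht1 [0.5598 0.3028]
ht2 [0.5929 0.2715]
piv [0.609 0.319]
jt1 [0.639  0.3445]
jt2 [0.6338 0.3516]
top ht1 [0.5885 0.2715]
top ht2 [0.5556 0.3042]
top piv [0.6053 0.3182]
top jt1 [0.6258 0.3478]
top jt2 [0.6344 0.3404]
top bossR [ 0.5601 -0.0132]
top bossL [0.5608 0.1158]
top pin [0.527  0.0938]
top post [0.6315 0.0491]
```

Emit:
carry_out(rows="0 0 -6 1.6 0.85 -3.5 1;0 0 -6 1.6 0.85 -3.5 1;0 0 -6 1.6 0.85 -3.5 1;0 0 -6 1.5 0.85 -3.5 1;0 0 0 0 0 -3.5 1;0 0 0 0 0 0 1;0 0 0 0 0 0 1")

```text
time: 3.13
tcp_pos: [0.5341, 0.1025, 0.2098]
eef_rot: [-0.003, 0.207, 0.978, -0.001]
wrist_force: [-0.4, -0.0, 0.7]
finger_gap: 0.0849
grip_force: 0.0
```

```bash
python3 - <<'E'
from h import *
np.set_printoptions(precision=4,suppress=True)
s=read_state();print(s["time"],s["tcp_pos"],s["eef_rot"],s["wrist_force"],s["joint_positions"])
p=camera_params("wrist");capture("wrist");
for n in("swing_pin","swing"): print(n,[(d["xyz"],d["p"]) for d in spot_in("wrist",n)])
E
```

```text
3.1333 [0.5341 0.1025 0.2098] [-0.0028  0.2075  0.9782 -0.001 ] [-0.3574 -0.0252  0.7008] [ 0.1895  0.3064 -0.1292  1.141   0.0002  0.6075]
swing_pin [([0.5883, 0.0722, 0.1119], 0.56), ([0.6007, -0.3156, 0.0199], 0.45)]
swing [([0.5844, 0.077, 0.115], 0.85)]
```

Emit:
carry_out(rows="0 0 0 0.6 -0.5 -3 1;0 0 0 0 0 -3.2 1;0 0 0 0 0 -3 1;0 0 0 0 0 0 0;0 0 0 0 0 0 0;0 0 0 0 0 0 0;0 0 0 0 0 0 0;0 0 0 0 0 0 0;0 0 0 0 0 0 0", grip_force=25)

```text
time: 4.03
tcp_pos: [0.544, 0.0971, 0.1211]
eef_rot: [0.002, 0.208, 0.978, 0.0]
wrist_force: [-0.3, -1.9, 1.2]
finger_gap: 0.0123
grip_force: 0.5
```

```bash
python3 - <<'E'
import numpy as np
s=-.438+np.radians(6)*np.arange(21);p=.1005*np.c_[-np.cos(s),-np.sin(s)]*100
print(";".join("0 0 6 %.2f %.2f 0 0"%tuple(d) for d in np.diff(p,axis=0)))
E
```

```text
0 0 6 -0.40 -0.97 0 0;0 0 6 -0.29 -1.01 0 0;0 0 6 -0.18 -1.04 0 0;0 0 6 -0.08 -1.05 0 0;0 0 6 0.03 -1.05 0 0;0 0 6 0.14 -1.04 0 0;0 0 6 0.25 -1.02 0 0;0 0 6 0.36 -0.99 0 0;0 0 6 0.46 -0.95 0 0;0 0 6 0.56 -0.89 0 0;0 0 6 0.65 -0.83 0 0;0 0 6 0.73 -0.76 0 0;0 0 6 0.80 -0.68 0 0;0 0 6 0.87 -0.59 0 0;0 0 6 0.93 -0.50 0 0;0 0 6 0.97 -0.40 0 0;0 0 6 1.01 -0.29 0 0;0 0 6 1.04 -0.18 0 0;0 0 6 1.05 -0.08 0 0;0 0 6 1.05 0.03 0 0
```

Emit:
carry_out(rows="0 0 6 -0.40 -0.97 0 0;0 0 6 -0.29 -1.01 0 0;0 0 6 -0.18 -1.04 0 0;0 0 6 -0.08 -1.05 0 0;0 0 6 0.03 -1.05 0 0;0 0 6 0.14 -1.04 0 0;0 0 6 0.25 -1.02 0 0;0 0 6 0.36 -0.99 0 0;0 0 6 0.46 -0.95 0 0;0 0 6 0.56 -0.89 0 0")

```text
time: 4.87
tcp_pos: [0.5512, -0.0037, 0.1211]
eef_rot: [0.0, -0.311, 0.95, -0.0]
wrist_force: [-3.0, -0.3, 5.7]
finger_gap: 0.0112
grip_force: 24.7
```

Emit:
carry_out(rows="0 0 6 0.65 -0.83 0 0;0 0 6 0.73 -0.76 0 0;0 0 6 0.80 -0.68 0 0;0 0 6 0.87 -0.59 0 0;0 0 6 0.93 -0.50 0 0;0 0 6 0.97 -0.40 0 0;0 0 6 1.01 -0.29 0 0;0 0 6 1.04 -0.18 0 0;0 0 6 1.05 -0.08 0 0;0 0 0 0 0 0 0;0 0 0 0 0 0 0")

```text
time: 5.78
tcp_pos: [0.6334, -0.0478, 0.1211]
eef_rot: [0.0, -0.706, 0.708, -0.002]
wrist_force: [0.3, -3.7, 6.2]
finger_gap: 0.0113
grip_force: 24.6
```

Emit:
carry_out(rows="0 0 3 0.5 0 0 0;0 0 2 0.5 0.02 0 0;0 0 0 0 0 0 0;0 0 0 0 0 0 0")

```text
time: 6.12
tcp_pos: [0.6414, -0.0476, 0.1211]
eef_rot: [0.001, 0.736, -0.677, 0.001]
wrist_force: [-3.4, -3.7, 7.1]
finger_gap: 0.0112
grip_force: 25.0
```

Emit:
carry_out(rows="0 0 0 0.4 0 0 0;0 0 0 0 0 0 0;0 0 0 0 0 0 0")

```text
time: 6.37
tcp_pos: [0.6415, -0.0476, 0.121]
eef_rot: [0.003, 0.736, -0.677, -0.001]
wrist_force: [-11.8, -5.0, 12.6]
finger_gap: 0.0113
grip_force: 26.0
```

Emit:
carry_out(rows="0 0 0 -0.4 0 0 1;0 0 0 0 0 0 1;0 0 0 0 0 0 1;0 0 0 0 0 0 1;0 0 0 0 0 2 1;0 0 0 0 0 3 1;0 0 -6 0 0 3 1;0 0 -7 -1.7 0.9 0 0;0 0 -7 -2 1 0 0;0 0 -7 -2 1 0 0;0 0 -7 -2 0.8 0 0;0 0 -7 0 0 0 0;0 0 -7 0 0 0 0;0 0 -2 0 0 0 0;0 0 0 0 0 0 0")

```text
time: 7.62
tcp_pos: [0.5649, -0.0087, 0.1993]
eef_rot: [0.0, -0.382, 0.924, -0.0]
wrist_force: [0.3, -0.1, 0.0]
finger_gap: 0.0001
grip_force: 0.0
```

```bash
python3 - <<'E'
from h import *
import cv2
capture("scene");
for n in("swing","clip"): print(n,[(np.round(d["xyz"],3),d["p"]) for d in spot_in("scene",n)])
im=capture("top")[:,:,::-1];
print([(np.round(d["xyz"],3),d["p"]) for d in spot_in("top","swing")])
cv2.imwrite("pics/t2.png",cv2.resize(im[150:270,220:380],(800,600),interpolation=cv2.INTER_CUBIC))
s=read_state();print(s["joint_positions"])
E
```

```text
swing [(array([ 0.644, -0.003,  0.104]), 0.68), (array([0.617, 0.324, 0.013]), 0.34)]
clip [(array([0.687, 0.196, 0.01 ]), 0.9), (array([0.614, 0.448, 0.011]), 0.82), (array([0.621, 0.325, 0.014]), 0.69), (array([0.566, 0.072, 0.067]), 0.21)]
[]
[-1.59794860e-02  3.42895780e-01 -1.03357982e-01  1.12458587e+00
  4.28261922e-05 -8.01141728e-01]
```

Emit:
carry_out(rows="0 0 0 0 -0.15 -4 0;0 0 0 0 0 -4 0;0 0 0 0 0 -3.7 0;0 0 0 0 0 -0.5 0;0 0 0 0 0 -0.5 0;0 0 0 0 0 -0.5 0;0 0 0 0 0 -0.4 0;0 0 0 0 0 -0.3 0;0 0 0 0 0 0 0;0 0 0 0 0 0 0")

```text
time: 8.7
tcp_pos: [0.5664, -0.0107, 0.062]
eef_rot: [0.002, -0.382, 0.924, -0.001]
wrist_force: [0.1, -1.3, 3.8]
finger_gap: -0.0002
grip_force: 1.9
```

Emit:
carry_out(rows="0 0 0 0 0 -0.3 0;0 0 0 0 0 0 0;0 0 0 0 0 0 0")

```text
time: 8.95
tcp_pos: [0.5667, -0.0107, 0.0611]
eef_rot: [0.002, -0.382, 0.924, -0.001]
wrist_force: [-3.1, -2.1, 18.6]
finger_gap: 0.0002
grip_force: 9.6
```

Emit:
carry_out(rows="0 0 0 0 0 -0.3 0;0 0 0 0 0 0 0;0 0 0 0 0 0 0")

```text
time: 9.2
tcp_pos: [0.5668, -0.0107, 0.0607]
eef_rot: [0.003, -0.382, 0.924, -0.001]
wrist_force: [-8.9, -0.3, 37.2]
finger_gap: -0.0001
grip_force: 18.2
```

Emit:
carry_out(rows="0 0 0 0 0 2 0;0 0 0 0 0 2.5 0;0 0 0 -0.1 3.2 0 0;0 0 0 0 3.3 0 0;0 0 0 0 3.3 0 0;0 0 0 0 3.2 0 0;0 0 0 0 0 -1.5 0;0 0 0 0 0 -0.6 0;0 0 0 0 0 -0.5 0;0 0 0 0 0 -0.5 0;0 0 0 0 0 -0.5 0;0 0 0 0 0 -0.4 0;0 0 0 0 0 0 0;0 0 0 0 0 0 0")

```text
time: 10.37
tcp_pos: [0.5633, 0.1191, 0.0602]
eef_rot: [0.0, -0.382, 0.924, 0.001]
wrist_force: [-3.1, 2.0, 6.2]
finger_gap: 0.0001
grip_force: 3.0
```

Emit:
carry_out(rows="0 0 0 0 0 -0.3 0;0 0 0 0 0 0 0;0 0 0 0 0 0 0")

```text
time: 10.62
tcp_pos: [0.5634, 0.1191, 0.0599]
eef_rot: [0.001, -0.382, 0.924, 0.001]
wrist_force: [-8.1, 1.4, 23.3]
finger_gap: 0.0002
grip_force: 11.6
```

Emit:
carry_out(rows="0 0 0 0 0 -0.25 0;0 0 0 0 0 0 0;0 0 0 0 0 0 0;0 0 0 0 0 2 0;0 0 0 0 0 2.5 0;0 0 0 0 -3.2 0 0;0 0 0 0 -3.3 0 0;0 0 0 0 -3.3 0 0;0 0 0 0 -3.2 0 0;0 0 0 0 0 -2 0;0 0 0 0 0 -1.7 0;0 0 0 0 0 0 0;0 0 0 0 0 0 0")

```text
time: 11.7
tcp_pos: [0.5633, -0.0119, 0.0615]
eef_rot: [-0.0, -0.381, 0.924, 0.0]
wrist_force: [-0.2, -0.1, -0.1]
finger_gap: 0.0001
grip_force: 0.0
```

Emit:
carry_out(rows="0 0 0 0 0 -0.6 0;0 0 0 0 0 0 0;0 0 0 0 0 0 0")

```text
time: 11.95
tcp_pos: [0.5641, -0.0117, 0.0599]
eef_rot: [0.001, -0.382, 0.924, -0.001]
wrist_force: [-6.9, -2.0, 25.9]
finger_gap: 0.0001
grip_force: 12.9
```

Emit:
carry_out(rows="0 0 0 0 0 3 0;0 0 0 0 0 4 0;0 0 0 0 0 4 0;0 0 0 0.2 3 2.5 0;0 0 0 0.2 3.9 0 1;0 0 0 0.2 3.9 0 1;0 0 0 0.2 3.9 0 1;0 0 0 0.2 3.9 0 1;0 0 0 0.2 3.9 0 1;0 0 0 0.2 4 0 1;0 0 0 0.2 3.9 0 1;0 0 0 0 0 0 1;0 0 0 0 0 0 1")

```text
time: 13.03
tcp_pos: [0.5792, 0.2955, 0.1903]
eef_rot: [-0.0, -0.384, 0.923, -0.0]
wrist_force: [-0.4, 0.6, 0.3]
finger_gap: 0.0857
grip_force: 0.0
```

```bash
python3 - <<'E'
from h import *
import cv2
np.set_printoptions(precision=4,suppress=True)
s=read_state();print(s["time"],s["tcp_pos"],s["eef_rot"])
p=camera_params("wrist");im=capture("wrist")[:,:,::-1];np.save("w2.npy",p,allow_pickle=True)
for n in("clip","clip_mouth"): print(n,[(np.round(d["xyz"],4),d["p"]) for d in spot_in("wrist",n)])
cv2.imwrite("pics/w2.png",im);cv2.imwrite("pics/w2b.png",cv2.resize(im,(800,600),interpolation=cv2.INTER_CUBIC))
E
```

```text
13.0333 [0.5792 0.2955 0.1903] [-0.0002 -0.3839  0.9234 -0.0001]
clip [(array([0.6066, 0.4352, 0.0146]), 0.64), (array([0.6767, 0.2003, 0.0147]), 0.63), (array([0.6096, 0.3212, 0.0199]), 0.56)]
clip_mouth [(array([0.6128, 0.3224, 0.0146]), 0.91), (array([0.6081, 0.4383, 0.017 ]), 0.88), (array([0.6841, 0.1925, 0.0159]), 0.68)]
```

View pics/w2b.png

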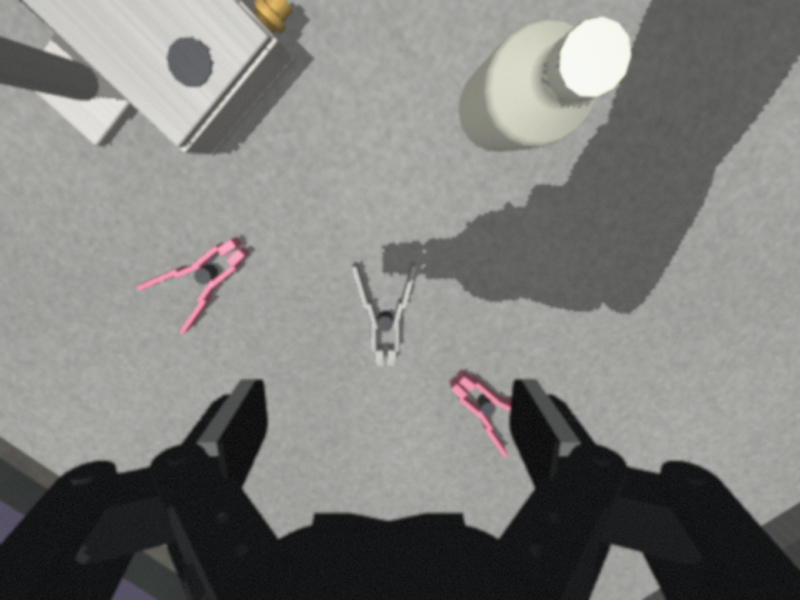

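The view shows the grey clip nearly aligned with the tool: tails at (357,265) and (416,268), pivot at (385,321), jaw tips at about (386,362). The pink clip nearest to it is well clear.

```bash
python3 - <<'E'
from h import *
np.set_printoptions(precision=4,suppress=True)
w=np.load("w2.npy",allow_pickle=True).item()
P=[ray(w,u*.7,v*.7,.016)[:2] for u,v in [(356,264),(416,267),(385,321),(386.5,362)]]
for q in P: print(q)
h=(P[0]+P[1])/2; ax=P[3]-h; print("yaw",np.degrees(np.arctan2(ax[1],ax[0])),np.linalg.norm(ax),np.linalg.norm(P[1]-P[0]))
u=ax/np.linalg.norm(ax);c=h+u*.015;print("grasp",c,"alt from piv",P[2]-u*.036,"from jaw",P[3]-u*.073)
E
```

```text
[0.5933 0.2739]
[0.5622 0.3082]
[0.6105 0.3227]
[0.6353 0.3493]
yaw 45.34597982589114 0.08191325745568472 0.046261961647153405
grasp [0.5883 0.3017] alt from piv [0.5852 0.2971] from jaw [0.584  0.2974]
```

Emit:
carry_out(rows="0 0 0 0.6 0.2 -3.5 1;0 0 0 0 0 -4 1;0 0 0 0 0 -4 1;0 0 0 0 0 -4 1;0 0 0 0 0 -2.7 1;0 0 0 0 0 0 1;0 0 0 0 0 0 1")

```text
time: 13.77
tcp_pos: [0.5844, 0.2932, 0.0078]
eef_rot: [-0.002, -0.381, 0.924, -0.0]
wrist_force: [0.5, -0.1, 0.8]
finger_gap: 0.0856
grip_force: 0.0
```

Emit:
carry_out(rows="0 0 0 0.05 0.45 -0.25 1;0 0 0 0 0 0 0.4;0 0 0 0 0 0 0.4;0 0 0 0 0 0 0;0 0 0 0 0 0 0;0 0 0 0 0 0 0;0 0 0 0 0 0 0;0 0 0 0 0 0 0;0 0 0 0 0 0 0", grip_force=35)

```text
time: 14.52
tcp_pos: [0.5876, 0.3009, 0.0094]
eef_rot: [0.002, -0.382, 0.924, 0.0]
wrist_force: [-2.6, -0.9, 10.4]
finger_gap: 0.0241
grip_force: 35.5
```

```bash
python3 - <<'E'
from h import *
s=read_state();print(s["finger_gap"],s["grip_force"],s["tcp_pos"],s["wrist_force"])
E
```

```text
0.024126525044212487 35.45335114002228 [0.5876291  0.30087136 0.00939554] [-2.56111092 -0.94371915 10.39071648]
```

Emit:
carry_out(rows="0 0 0 0 0 1.5 0;0 0 0 0 0 3 0;0 0 0 0 0 3.5 0;0 0 0 0 0 3 0;0 0 0 0 0 3 0;0 0 0 0 0 0 0;0 0 0 0 0 0 0")

```text
time: 15.1
tcp_pos: [0.5878, 0.3009, 0.1495]
eef_rot: [0.003, -0.382, 0.924, 0.0]
wrist_force: [0.5, 0.2, -0.3]
finger_gap: 0.0245
grip_force: 34.5
```

```bash
python3 - <<'E'
from h import *
import cv2
np.set_printoptions(precision=4,suppress=True)
s=read_state();print(s["finger_gap"],s["grip_force"],s["tcp_pos"],s["wrist_force"])
p=camera_params("wrist");im=capture("wrist")[:,:,::-1];np.save("w3.npy",p,allow_pickle=True)
im2=capture("scene")[:,:,::-1];cv2.imwrite("pics/s3.png",im2)
P=camera_params("scene");c=P["R"]@s["tcp_pos"]+P["t"];u=int(P["fx"]*c[0]/c[2]+P["cx"]);v=int(P["fy"]*c[1]/c[2]+P["cy"])
cv2.imwrite("pics/w3.png",im)
M=np.zeros((600,800,3),np.uint8);M[:,:450]=cv2.resize(im[180:380,190:340],(450,600),interpolation=cv2.INTER_CUBIC)
M[:350,450:]=cv2.resize(im2[v-35:v+35,u-35:u+35],(350,350),interpolation=cv2.INTER_CUBIC)
cv2.imwrite("pics/m3.png",M)
E
```

```text
0.024466315525636644 34.533907771110535 [0.5878 0.3009 0.1495] [ 0.5107  0.1862 -0.2964]
```

View pics/m3.png

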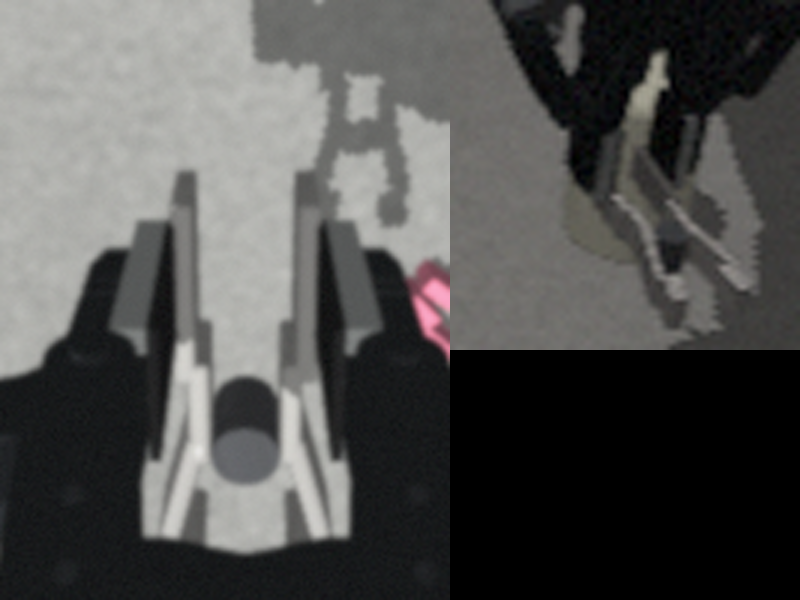

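The clip is held squeezed open, with its handles parallel and centred between the pads. The jaws open at the bottom, and the pivot is at about (245,450) in the crop.

```bash
python3 - <<'E'
from h import *
np.set_printoptions(precision=4,suppress=True)
w=np.load("w3.npy",allow_pickle=True).item();S=camera_params("scene");s=read_state();T=s["tcp_pos"]
c=S["R"]@T+S["t"];u0=int(S["fx"]*c[0]/c[2]+S["cx"])-35;v0=int(S["fy"]*c[1]/c[2]+S["cy"])-35
C=lambda x,y:(190+x/3,180+y/3); D=lambda x,y:(u0+(x-450)/5,v0+y/5)
ax=np.array([1,1,0])/2**.5; ay=np.array([-1,1,0])/2**.5
for n,z in(("piv",.157),("jaw",.156),("tail",.156)):
  for xy in {"piv":[(245,452)],"jaw":[(152,538),(342,538)],"tail":[(183,175),(305,175)]}[n]:
    q=ray(w,*C(*xy),z); d=q-T; print(n,q,"ax %.4f ay %.4f"%(d@ax,d@ay))
import cv2
def tri(a,b):
    P=lambda p:np.diag([1,1,1])@np.array([[p["fx"],0,p["cx"]],[0,p["fy"],p["cy"]],[0,0,1]])@np.c_[p["R"],p["t"]]
    X=cv2.triangulatePoints(P(w),P(S),np.array(a,float),np.array(b,float))[:,0];return X[:3]/X[3]
for n,a,b in [("jawL",(165,535),(680,283)),("jawL'",(165,535),(745,283)),("jawR",(335,535),(745,280)),("jawR'",(335,535),(680,283)),("piv",(245,452),(672,238))]:
  print(n,tri(C(*a),D(*b)))
print(T)
E
```

```text
piv [0.6135 0.3261 0.157 ] ax 0.0384 ay -0.0011
jaw [0.6412 0.3283 0.156 ] ax 0.0595 ay -0.0192
jaw [0.6151 0.3543 0.156 ] ax 0.0595 ay 0.0177
tail [0.5817 0.2796 0.156 ] ax -0.0170 ay -0.0114
tail [0.5672 0.294  0.156 ] ax -0.0170 ay 0.0089
jawL [0.6421 0.3368 0.1507]
jawL' [0.6373 0.3521 0.1525]
jawR [0.6217 0.3587 0.1468]
jawR' [0.628  0.3435 0.1462]
piv [0.6176 0.3282 0.151 ]
[0.5856 0.2997 0.1459]
```

Emit:
carry_out(rows="0 0 0 0 0 3.5 0;0 0 0 0 0 3.5 0;0 0 0 0 0 3.4 0;0 0 -4.5 -2.06 -2.44 0 0;0 0 -4.5 -2.06 -2.44 0 0;0 0 -4.5 -2.06 -2.44 0 0;0 0 -4.5 -2.06 -2.44 0 0;0 0 -4.5 -2.06 -2.44 0 0;0 0 -4.5 -2.06 -2.44 0 0;0 0 -4.5 -2.06 -2.44 0 0;0 0 -4.5 -2.06 -2.44 0 0;0 0 -4.5 -2.06 -2.44 0 0;0 0 -4.5 -2.06 -2.44 0 0;0 0 0 0 0 0 0;0 0 0 0 0 0 0;0 0 0 0 0 0 0;0 0 0 0 0 0 0")

```text
time: 16.62
tcp_pos: [0.3807, 0.0565, 0.2497]
eef_rot: [-0.0, -0.0, 1.0, 0.0]
wrist_force: [-0.7, -0.4, -0.1]
finger_gap: 0.0243
grip_force: 34.7
```

```bash
python3 - <<'E'
from h import *
import cv2
np.set_printoptions(precision=4,suppress=True)
s=read_state();print(s["tcp_pos"],s["eef_rot"])
p=camera_params("wrist");im=capture("wrist")[:,:,::-1];cv2.imwrite("pics/w4.png",im);np.save("w4.npy",p,allow_pickle=True)
print(read_state()["tcp_pos"],read_state()["eef_rot"])
cv2.imwrite("pics/w4b.png",cv2.resize(im[180:390,130:410],(800,600),interpolation=cv2.INTER_CUBIC))
E
```

```text
[0.3807 0.0565 0.2497] [-0.0003 -0.0001  1.      0.0001]
[0.3808 0.0566 0.2498] [-0.0003 -0.0002  1.      0.    ]
```

View pics/w4b.png

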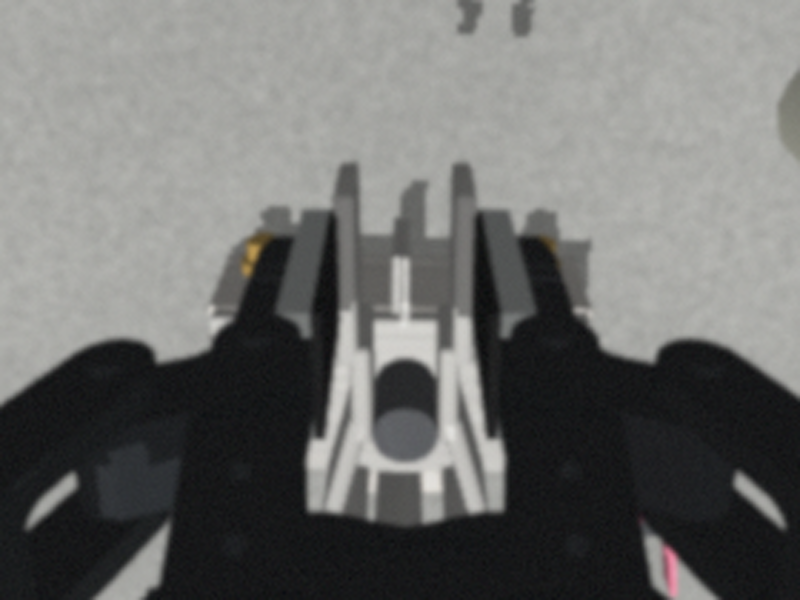

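The lid's and the base's ears now stand together at about (401,290) in the crop, seen between the handles. The clip's pivot at (404,435) is in line with them.

```bash
python3 - <<'E'
from h import *
np.set_printoptions(precision=4,suppress=True)
w=np.load("w4.npy",allow_pickle=True).item()
C=lambda x,y:(130+x*.35,180+y*.35)
for n,x,y,z in [("ear front",401,256,.056),("ear back",402,320,.056),("piv",404,436,.259),("tailR",347,165,.258),("tailL",461,165,.258),("jawR",318,485,.258),("jawL",494,485,.258)]: print(n,ray(w,*C(x,y),z))
E
```

```text
ear front [0.4911 0.055  0.056 ]
ear back [0.5242 0.0554 0.056 ]
piv [0.4164 0.0567 0.259 ]
tailR [0.3603 0.0468 0.258 ]
tailL [0.3603 0.0665 0.258 ]
jawR [0.429  0.0396 0.258 ]
jawL [0.429  0.0745 0.258 ]
```

Emit:
carry_out(rows="0 0 0 0 -0.15 -3 0;0 0 0 0 0 -3.8 0;0 0 0 0 0 -3.8 0;0 0 0 0 0 -3.8 0;0 0 0 0 0 -3.6 0;0 0 0 0 0 -2.8 0;0 0 0 0 0 0 0;0 0 0 0 0 0 0;0 0 0 0 0 0 0;0 0 0 0 0 0 0")

```text
time: 17.5
tcp_pos: [0.3824, 0.055, 0.044]
eef_rot: [0.002, 0.0, 1.0, 0.0]
wrist_force: [1.0, 0.5, 0.8]
finger_gap: 0.0245
grip_force: 34.7
```

Emit:
carry_out(rows="0 0 0 1 0 -0.1 0;0 0 0 1.2 0 0 0;0 0 0 1.2 0 0 0;0 0 0 1.2 0 0 0;0 0 0 0.9 0 0 0;0 0 0 0 0 0 0;0 0 0 0 0 0 0;0 0 0 0 0 0 0;0 0 0 0 0 0 0")

```text
time: 18.25
tcp_pos: [0.4342, 0.0544, 0.0413]
eef_rot: [-0.001, 0.0, 1.0, -0.0]
wrist_force: [-1.1, -0.2, -0.2]
finger_gap: 0.0246
grip_force: 34.7
```

```bash
python3 - <<'E'
from h import *
import cv2
np.set_printoptions(precision=4,suppress=True)
p=camera_params("wrist");im=capture("wrist")[:,:,::-1];s=read_state();print(s["tcp_pos"],s["eef_rot"],s["wrist_force"])
im2=capture("top")[:,:,::-1]
M=np.zeros((600,800,3),np.uint8);M[:,:450]=cv2.resize(im[180:380,196:346],(450,600),interpolation=cv2.INTER_CUBIC)
M[:350,450:]=cv2.resize(im2[195:265,245:315],(350,350),interpolation=cv2.INTER_CUBIC)
cv2.imwrite("pics/m5.png",M)
E
```

```text
[0.4342 0.0544 0.0412] [-0.0005  0.0004  1.     -0.    ] [-0.8653  0.4932  0.7284]
```

View pics/m5.png

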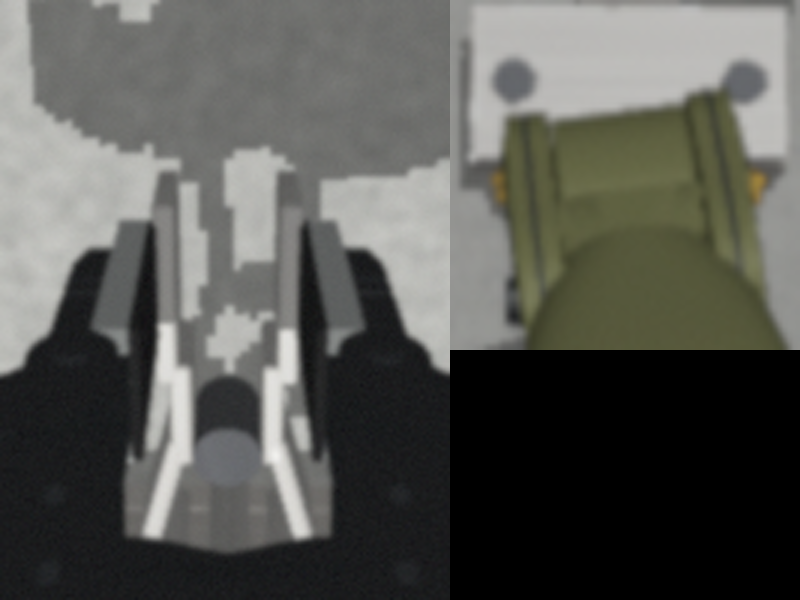

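The clip's handles and pivot are in place in front of the ears and the forces are near zero. The jaws are hidden under the gripper's body.

Emit:
carry_out(rows="0 0 0 0.25 0.05 0 0;0 0 0 0 0 0 0;0 0 0 0 0 0 0.33;0 0 0 0 0 0 0.36;0 0 0 0 0 0 0.39;0 0 0 0 0 0 0.42;0 0 0 0 0 0 0.45;0 0 0 0 0 0 0.48;0 0 0 0 0 0 0.5;0 0 0 0 0 0 0.5")

```text
time: 19.18
tcp_pos: [0.4378, 0.0551, 0.0414]
eef_rot: [0.0, 0.0, 1.0, 0.0]
wrist_force: [-0.6, -0.2, 0.2]
finger_gap: 0.0428
grip_force: 0.2
```

Emit:
carry_out(rows="0 0 0 0 0 0 0.7;0 0 0 0 0 0 1;0 0 0 0 0 0 1;0 0 0 0 0 0 1;0 0 0 0 0 1 1;0 0 0 0 0 2 1;0 0 0 0 0 3 1;0 0 0 0 0 4 1;0 0 0 0 0 4 1;0 0 0 -3 0 3 1;0 0 0 -4 0 0 1;0 0 0 -3 0 0 1;0 0 0 0 0 0 1;0 0 0 0 0 0 1;0 0 0 0 0 0 1")

```text
time: 20.43
tcp_pos: [0.3389, 0.0551, 0.211]
eef_rot: [0.001, 0.0, 1.0, 0.0]
wrist_force: [0.3, -0.3, 0.2]
finger_gap: 0.0856
grip_force: 0.0
```

```bash
python3 - <<'E'
from h import *
import cv2
np.set_printoptions(precision=4,suppress=True)
s=read_state();print(s["tcp_pos"])
p=camera_params("wrist");im=capture("wrist")[:,:,::-1];np.save("w6.npy",p,allow_pickle=True)
X=np.array([.504,.055,.04]);c=p["R"]@X+p["t"];u=int(p["fx"]*c[0]/c[2]+p["cx"]);v=int(p["fy"]*c[1]/c[2]+p["cy"]);print(u,v)
im2=capture("top")[:,:,::-1];im3=capture("scene")[:,:,::-1]
print([(np.round(d["xyz"],3),d["p"]) for d in spot_in("scene","swing")])
M=np.zeros((600,800,3),np.uint8)
a=im[max(v-60,0):v+60,max(u-50,0):u+50];a=cv2.resize(a,None,fx=4.5,fy=4.5,interpolation=cv2.INTER_CUBIC);M[:min(600,a.shape[0]),:450]=a[:600,:450]
M[:300,450:]=cv2.resize(im2[180:250,240:322],(350,300),interpolation=cv2.INTER_CUBIC)
M[300:,450:]=cv2.resize(im3[180:275,225:335],(350,300),interpolation=cv2.INTER_CUBIC)
cv2.imwrite("pics/m6.png",M)
E
```

```text
[0.3389 0.0551 0.211 ]
271 316
[(array([ 0.644, -0.006,  0.106]), 0.77)]
```

View pics/m6.png

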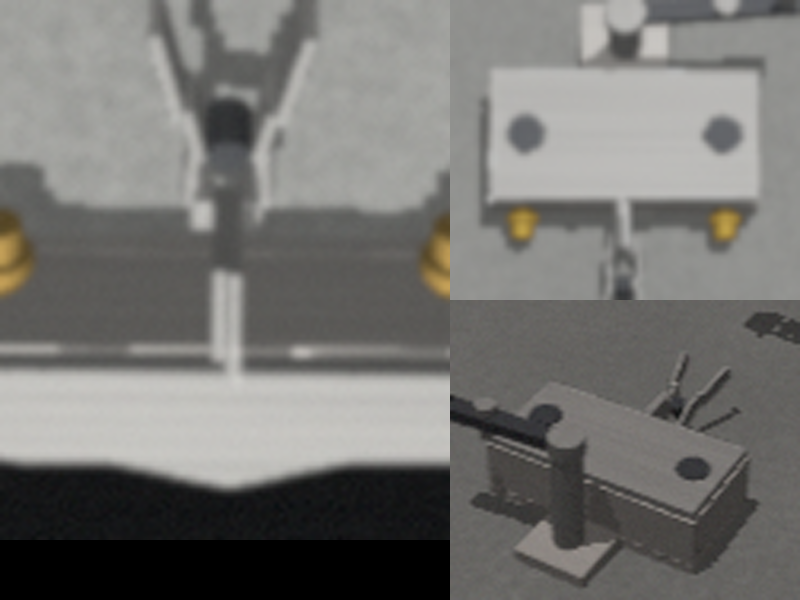

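```bash
python3 - <<'E'
from h import *
w=np.load("w6.npy",allow_pickle=True).item()
def pr(X):
    c=w["R"]@np.array(X)+w["t"];return ((w["fx"]*c[0]/c[2]+w["cx"]-221)*4.5,(w["fy"]*c[1]/c[2]+w["cy"]-256)*4.5)
for n,X in dict(earFT=(.4905,.055,.056),earBT=(.52,.055,.056),earFB=(.4905,.055,.018),jawtip=(.511,.063,.046),piv=(.474,.055,.047),tail=(.423,.077,.046),fit=(.4995,-.013,.033),jawtable=(.511,.063,.016),pivtable=(.474,.055,.017),tailtable=(.423,.077,.016)).items(): print(n,np.round(pr(X)))
E
```

```text
earFT [227. 268.]
earBT [227. 359.]
earFB [227. 185.]
jawtip [256. 307.]
piv [227. 195.]
tail [312.  24.]
fit [-11. 243.]
jawtable [254. 239.]
pivtable [227. 134.]
tailtable [306. -27.]
```

```bash
python3 - <<'E'
from h import *
T=camera_params("top");S=camera_params("scene")
def pr(w,X):
    c=w["R"]@np.array(X)+w["t"];return np.array((w["fx"]*c[0]/c[2]+w["cx"],w["fy"]*c[1]/c[2]+w["cy"]))
for n,X in dict(earFT=(.4905,.055,.056),lidboss=(.5645,.12,.06),piv=(.474,.055,.047),tail=(.423,.077,.046),tail2=(.423,.033,.046),jaw=(.511,.055,.046),pivtable=(.474,.055,.017),tailtable=(.423,.077,.016),tailt2=(.423,.033,.016)).items():
  t=(pr(T,X)-[240,180])*[350/82,300/70]+[450,0]; s=(pr(S,X)-[225,180])*[350/110,300/95]+[450,300]
  print(n,"top",np.round(t),"scene",np.round(s))
E
```

```text
earFT top [619. 240.] scene [664. 392.]
lidboss top [519. 128.] scene [694. 466.]
piv top [619. 267.] scene [674. 391.]
tail top [585. 346.] scene [726. 368.]
tail2 top [653. 345.] scene [680. 353.]
jaw top [618. 211.] scene [652. 415.]
pivtable top [619. 272.] scene [673. 420.]
tailtable top [586. 349.] scene [725. 397.]
tailt2 top [652. 349.] scene [678. 381.]
```

The arm is back and the lid sits home, but the jaws don't show clearly in this view. I'll take one look from the side.

Emit:
carry_out(rows="0 0 7 0 -1 0 1;0 0 7 0 -1 0 1;0 0 7 1 -1 0 1;0 0 7 1 -1 0 1;0 0 7 1 -1 0 1;0 0 7 2 -1 0 1;0 0 7 2 -0.5 0 1;0 0 7 2 0 0 1;0 0 7 2 0 0 1;0 0 7 2 0 -1 1;0 0 7 2 0 -1 1;0 0 7 0 0 -1 1;0 0 6 0 0 -1 1;7 0 0 0 0 -1 1;7 0 0 0 0 -1 1;7 0 0 0 0 0 1;7 0 0 0 0 0 1;0 0 0 0 0 0 1;0 0 0 0 0 0 1")

```text
time: 22.22
tcp_pos: [0.4885, -0.0118, 0.1491]
eef_rot: [0.17, -0.684, 0.688, 0.172]
wrist_force: [0.1, 0.8, 1.7]
finger_gap: 0.0853
grip_force: 0.0
```

```bash
python3 - <<'E'
from h import *
import cv2
np.set_printoptions(precision=4,suppress=True)
s=read_state();print(s["tcp_pos"],s["eef_rot"],s["wrist_force"])
p=camera_params("wrist");im=capture("wrist")[:,:,::-1];np.save("w7.npy",p,allow_pickle=True);cv2.imwrite("pics/w7.png",im)
im3=capture("scene")[:,:,::-1];cv2.imwrite("pics/s7.png",im3)
im4=capture("top")[:,:,::-1];cv2.imwrite("pics/t7.png",im4)
def pr(w,X):
    c=w["R"]@np.array(X)+w["t"];return np.array((w["fx"]*c[0]/c[2]+w["cx"],w["fy"]*c[1]/c[2]+w["cy"]))
for n,X in dict(earFT=(.4905,.055,.056),piv=(.474,.055,.047),tail=(.423,.077,.046),tail2=(.423,.033,.046),jaw=(.511,.047,.046)).items(): print(n,pr(p,X),pr(camera_params("top"),X))
E
```

```text
[ 0.4885 -0.0118  0.1491] [ 0.1701 -0.6844  0.6879  0.1717] [0.0814 0.847  1.7275]
earFT [270.2715 222.1003] [279.4983 236.1106]
piv [287.7252 214.9269] [279.5284 242.3504]
tail [337.8626 229.0258] [271.738  260.6217]
tail2 [345.5832 196.9386] [287.5083 260.5532]
jaw [248.1317 208.4311] [282.298  229.3152]
```

```bash
python3 - <<'E'
from h import *
import cv2
im=cv2.imread("pics/w7.png");p=np.load("w7.npy",allow_pickle=True).item()
x0,y0=225,170
a=cv2.resize(im[y0:y0+85,x0:x0+133],(800,510),interpolation=cv2.INTER_CUBIC)
sc=800/133
a=np.clip(a.astype(float)*1.5,0,255).astype(np.uint8)
def pr(w,X):
    c=w["R"]@np.array(X)+w["t"];return np.array((w["fx"]*c[0]/c[2]+w["cx"],w["fy"]*c[1]/c[2]+w["cy"]))
for i,X in enumerate([(.4905,.055,.056),(.4905,.055,.018),(.474,.055,.047),(.423,.077,.046),(.423,.033,.046),(.511,.047,.046),(.423,.033,.03),(.511,.047,.03)]):
    q=(pr(p,X)-[x0,y0]+.5)*sc; cv2.drawMarker(a,tuple(int(v) for v in q),(0,255,0),cv2.MARKER_CROSS,10,1);cv2.putText(a,str(i),(int(q[0])+5,int(q[1])-5),0,.4,(0,0,255),1)
cv2.imwrite("pics/w7c.png",a)
E
```

```text
(no output)
```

View pics/w7c.png

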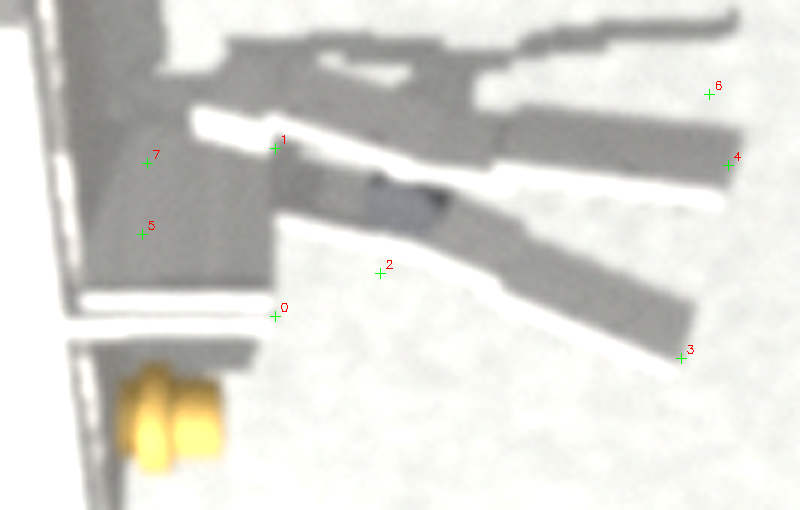

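The side view is upside down. The ears run from v≈148 (bottom) to v≈300 (top). The clip is pitched about 21°, with its jaws down at (195,125) and its tails at (725,195) and (680,360), so it sagged as I released it. I'll re-grip it along its slope, lay it flat on the bench, grip it deeper and place it again, opening fast this time.

Emit:
carry_out(rows="-7 0 0 0 0 2 1;-7 0 0 0 0 2 1;-7 0 0 0 0 0 1;-7 0 0 0 0.7 0 1;0 0 -7 -0.2 0.6 0 1;0 0 -7 -0.2 0.6 0 1;0 0 -7 -0.2 0.6 0 1;0 0 -7 -0.2 0.6 0 1;0 0 -7 -0.2 0.6 0 1;0 0 -7 -0.2 0.6 0 1;0 0 -7 -0.2 0.6 0 1;0 0 -7 -0.2 0.6 0 1;0 0 -7 -0.2 0.6 0 1;0 0 -7 -0.2 0.6 0 1;0 0 -7 -0.2 0.6 0 1;0 0 -7 -0.2 0 0 1;0 0 -6 -0.2 0 0 1;0 0 0 0 0 0 1;0 0 0 0 0 0 1")

```text
time: 23.95
tcp_pos: [0.4621, 0.0641, 0.1915]
eef_rot: [0.001, -0.002, 1.0, -0.0]
wrist_force: [0.0, 0.4, 0.4]
finger_gap: 0.0854
grip_force: 0.0
```

Emit:
carry_out(rows="0 7 0 0 -0.6 -2 1;0 7 0 0 0 -2 1;0 7 0 0 0 -2 1;0 0 0 0 0 0 1;0 0 0 0 0 0 1;0 0 0 0 0 0 1")

```text
time: 24.45
tcp_pos: [0.4621, 0.0572, 0.1309]
eef_rot: [-0.182, -0.0, 0.983, -0.0]
wrist_force: [-0.7, 0.1, 0.4]
finger_gap: 0.0853
grip_force: 0.0
```

Emit:
carry_out(rows="0 0 0 -1 -0.2 -2.8 1;0 0 0 -1 0 -2.8 1;0 0 0 -1 0 -2.8 1;0 0 0 -0.5 0 -2.2 1;0 0 0 0 0 0 1;0 0 0 0 0 0 1;0 0 0 0 0 0 1;0 0 0 0 0 0 1")

```text
time: 25.12
tcp_pos: [0.4296, 0.0553, 0.0276]
eef_rot: [-0.179, 0.0, 0.984, 0.0]
wrist_force: [-0.5, -0.0, 0.7]
finger_gap: 0.0851
grip_force: 0.0
```

Close enough. I'll squeeze it now.

Emit:
carry_out(rows="0 0 0 -0.2 0 -0.2 0.5;0 0 0 0 0 0 0.45;0 0 0 0 0 0 0;0 0 0 0 0 0 0;0 0 0 0 0 0 0;0 0 0 0 0 0 0;0 0 0 0 0 0 0;0 0 0 0 0 0 0", grip_force=40)

```text
time: 25.78
tcp_pos: [0.4251, 0.0549, 0.0226]
eef_rot: [-0.182, 0.0, 0.983, -0.0]
wrist_force: [0.1, 0.2, -0.8]
finger_gap: 0.0248
grip_force: 45.3
```

Emit:
carry_out(rows="0 0 0 -0.5 0 0.5 0;0 0 0 -1.5 0 0.5 0;0 0 0 -2 0 0.5 0;0 0 0 -2 0 1 0;0 0 0 -2 0 1 0;0 -7 0 0 0 0 0;0 -7 0 0 0 0 0;0 -7 0 0 0 0 0;0 0 0 0 0 0 0;0 0 0 0 0 0 0;0 0 0 0 0 0 0")

```text
time: 26.7
tcp_pos: [0.3456, 0.0551, 0.0584]
eef_rot: [0.0, 0.0, 1.0, 0.0]
wrist_force: [0.8, 0.1, -0.8]
finger_gap: 0.0245
grip_force: 45.3
```

```bash
python3 - <<'E'
from h import *
import cv2
np.set_printoptions(precision=4,suppress=True)
s=read_state();print(s["tcp_pos"],s["eef_rot"],s["finger_gap"])
p=camera_params("wrist");im=capture("wrist")
im=im[:,:,::-1].copy();np.save("w8.npy",p,allow_pickle=True);cv2.imwrite("pics/w8.png",im)
# compare with w4 clip appearance
a=cv2.imread("pics/w4.png")
t=a[300:350,230:312]; r=cv2.matchTemplate(im,t,cv2.TM_CCOEFF_NORMED);print(cv2.minMaxLoc(r))
# central column brightness
print(im[225:365:4,271].mean(1).astype(int)); print(a[225:365:4,271].mean(1).astype(int))
E
```

```text
[0.3456 0.0551 0.0584] [0.     0.0003 1.     0.0001] 0.024540093972864416
(-0.4697585999965668, 0.5951194763183594, (315, 0), (230, 311))
[111 114 117 117 136 176 176 174 173 111 113 110 107 107 109 109 107 104
 105 133 174 174 173 176 175 180 113  45  46  45  45  48 103 104 104]
[167 161 166 169 164 155 106 102  88  82  82 112 190 190 184 194 195 219
 202 204 135  40  43  40  45  96  96  95  97 136 135  82  81  83  81]
```

Emit:
carry_out(rows="0 0 0 0 0 -2 0;0 0 0 0 0 -2 0;0 0 0 0 0 -1 0;0 0 0 0 0 -0.3 0;0 0 0 0 0 0 0;0 0 0 0 0 0 0")

```text
time: 27.25
tcp_pos: [0.3466, 0.0551, 0.0048]
eef_rot: [-0.0, 0.001, 1.0, 0.0]
wrist_force: [0.1, -0.7, -0.3]
finger_gap: 0.0247
grip_force: 45.3
```

Emit:
carry_out(rows="0 0 0 0 0 0 0;0 0 0 0 0 0 0")

```text
time: 27.42
tcp_pos: [0.3463, 0.0551, 0.0053]
eef_rot: [0.001, 0.0, 1.0, 0.0]
wrist_force: [-0.5, 0.6, -1.4]
finger_gap: 0.0247
grip_force: 45.3
```

Emit:
carry_out(rows="0 0 0 0 0 -0.3 0;0 0 0 0 0 0 0;0 0 0 0 0 0 1")

```text
time: 27.67
tcp_pos: [0.3451, 0.055, 0.0019]
eef_rot: [0.0, 0.0, 1.0, 0.0]
wrist_force: [0.4, -0.4, -1.1]
finger_gap: 0.0354
grip_force: 8.0
```

Emit:
carry_out(rows="0 0 0 0 0 0 1;0 0 0 0 0 0 1;0 0 0 0 0 0 1;0 0 0 0 0 0 1;0 0 0 0 0 0 1")

```text
time: 28.08
tcp_pos: [0.3453, 0.055, 0.0018]
eef_rot: [0.0, 0.0, 1.0, 0.0]
wrist_force: [-0.4, 0.1, -0.8]
finger_gap: 0.0855
grip_force: 0.0
```

Emit:
carry_out(rows="0 0 0 0 0 0.15 0.5;0 0 0 0 0 0 0.45;0 0 0 0 0 0 0.3;0 0 0 0 0 0 0;0 0 0 0 0 0 0;0 0 0 0 0 0 0;0 0 0 0 0 0 0;0 0 0 0 0 0 0;0 0 0 0 0 0 0")

```text
time: 28.83
tcp_pos: [0.3458, 0.0553, 0.004]
eef_rot: [0.001, 0.0, 1.0, 0.0]
wrist_force: [-2.8, 2.1, 12.2]
finger_gap: 0.0246
grip_force: 38.8
```

Emit:
carry_out(rows="0 0 0 0 0 1 0;0 0 0 0 0 2 0;0 0 0 -1 0 3 0;0 0 0 -1 0 3.5 0;0 0 0 0 0 3.5 0;0 0 0 0 0 3.5 0;0 0 0 0 0 0 0;0 0 0 0 0 0 0;0 0 0 0 0 0 0;0 0 0 0 0 0 0")

```text
time: 29.67
tcp_pos: [0.3238, 0.0547, 0.167]
eef_rot: [-0.001, 0.0, 1.0, -0.0]
wrist_force: [-0.4, 0.3, 0.3]
finger_gap: 0.0247
grip_force: 39.8
```

```bash
python3 - <<'E'
from h import *
import cv2
np.set_printoptions(precision=4,suppress=True,linewidth=150)
s=read_state();print(s["tcp_pos"],s["eef_rot"],s["finger_gap"])
p=camera_params("wrist");im=capture("wrist")
im=im[:,:,::-1].copy();np.save("w9.npy",p,allow_pickle=True);cv2.imwrite("pics/w9.png",im)
for f in("w9","w4"):
    g=cv2.imread(f"pics/{f}.png").mean(2); print(f)
    for v in range(232,364,4): print(v,"".join(" .:-=+*#%@"[min(9,int(x/24))] for x in g[v,222:322]))
E
```

```text
[0.3238 0.0547 0.167 ] [-0.0015  0.0004  1.     -0.0002] 0.024683660006636302
w9
232 #######*****##*****##############**########********************########*************###***####******
236 ##################**##*#*#*#####*##################*##*#**#########*****#****######**########*******
240 **********##***###*#######*************###########*#*####*****####*********#########################
244 *******##*****#########**+=-----=+****#####**####*****************+=-----=+*##***#################**
248 #######****#*##########*+=------=+*#######***######****#########**+-------=**##****#*######**#######
252 *#*******####**********+==------=+*###########*****####**########*+-------=++***********##*#####*##*
256 ***##*****#**=----------==+=+====+*######***####******************+========-::--------=+*********###
260 ##*********+=---------::-===+====+*####******##***########********====+=+==:.:---------=+***********
264 +=-:......:----------:..:-===+===+**##*****######*************##**=-======-:..:----------:......:-=+
268 . .. ....:----------:.  .-==++===+*******######*****#***#******##*====
[... 5213 characters left out ...]
%%####%%#*+==========------==+*#%%##%%###*=-=*#%%%%%#*-.  .     . ... 
340 .  .  . .    .:+#%%%%%#*==+#%%####%%%%%%%##*++========+**#%%%%%%%%##%###*=-=*#%%%%%#+-. .       .   
344  . ..  .   . .:=*#####*==*##%##*+=-=+*%%#***###########%%%%%%%#+===*#####*=-=*##%%##+:.  . .   .   .
348  . .         .:=**###*+=*##%##*=----+#%#+-------------=*%@@@@%#=---=+##%##*+=+******=:..  ...       
352 .    .  .  . .:=+*****+*#%%##*=-----+*#*=--------------+######*=-----+*#%##*+=+*****=:  .   .    .. 
356      ..       .-*##****##%##+=------=**+---------------+*******=------+*#%###*+****+-..     .  .   .
360 ..      .. ... .........::::::::::--=**=---------------=**#****=--::::::::::.........     ..   . . .
```

```bash
python3 - <<'E'
from h import *
w=np.load("w9.npy",allow_pickle=True).item()
q=ray(w,271.2,341,.167+.0145);print(q-[.3238,.0547,.167])
q=ray(w,222+29,242,.167+.012);print("tail",q-[.3238,.0547,.167])
w=np.load("w4.npy",allow_pickle=True).item()
q=ray(w,222+29.5,237,.2497+.0066);print("tail w4",q-[.3807,.0565,.2497])
E
```

```text
[0.03670062 0.0001054  0.0145    ]
tail [-0.01961918 -0.00959203  0.012     ]
tail w4 [-0.02003755 -0.0098067   0.0066    ]
```

Emit:
carry_out(rows="0 0 0 1.5 0 -3 0;0 0 0 1.5 0 -3.5 0;0 0 0 1.5 0 -3.5 0;0 0 0 1.2 0.05 -3.2 0;0 0 0 0 0 0 0;0 0 0 0 0 0 0;0 0 0 0 0 0 0;0 0 0 0 0 0 0")

```text
time: 30.38
tcp_pos: [0.3822, 0.0555, 0.0373]
eef_rot: [0.0, 0.0, 1.0, 0.0]
wrist_force: [0.5, -0.5, -0.5]
finger_gap: 0.0247
grip_force: 39.7
```

Emit:
carry_out(rows="0 0 0 1 0 -0.2 0;0 0 0 1.2 0 0 0;0 0 0 1.2 0 0 0;0 0 0 1.2 0 0 0;0 0 0 0.8 0 0 0;0 0 0 0 0 0 0;0 0 0 0 0 0 0;0 0 0 0 0 0 0;0 0 0 0 0 0 0")

```text
time: 31.13
tcp_pos: [0.4351, 0.0554, 0.0343]
eef_rot: [-0.001, 0.0, 1.0, -0.0]
wrist_force: [-0.0, 0.3, -0.4]
finger_gap: 0.0245
grip_force: 39.7
```

Emit:
carry_out(rows="0 0 0 0.15 -0.04 0 0;0 0 0 0 0 0 0;0 0 0 0 0 0 0;0 0 0 0 0 0 1;0 0 0 0 0 0 1;0 0 0 0 0 0 1;0 0 0 0 0 0 1;0 0 0 0 0 0 1;0 0 0 0 0 0 1")

```text
time: 31.88
tcp_pos: [0.4378, 0.0551, 0.0343]
eef_rot: [0.0, 0.0, 1.0, 0.0]
wrist_force: [-0.2, -0.2, 0.6]
finger_gap: 0.0855
grip_force: 0.0
```

Emit:
carry_out(rows="0 0 0 0 0 1 1;0 0 0 0 0 2 1;0 0 0 0 0 3 1;0 0 0 0 0 4 1;0 0 0 0 0 4 1;0 0 0 -3 0 3.7 1;0 0 0 -4 0 0 1;0 0 0 -3 0 0 1;0 0 0 0 0 0 1;0 0 0 0 0 0 1;0 0 0 0 0 0 1")

```text
time: 32.8
tcp_pos: [0.3423, 0.0552, 0.2069]
eef_rot: [0.001, 0.0, 1.0, 0.0]
wrist_force: [-0.7, -0.3, 0.4]
finger_gap: 0.0857
grip_force: 0.0
```

```bash
python3 - <<'E'
from h import *
import cv2
np.set_printoptions(precision=4,suppress=True,linewidth=150)
s=read_state();print(s["tcp_pos"],s["eef_rot"])
p=camera_params("wrist");im=capture("wrist")[:,:,::-1].copy();np.save("w10.npy",p,allow_pickle=True);cv2.imwrite("pics/w10.png",im)
def pr(w,X):
    c=w["R"]@np.array(X)+w["t"];return np.array((w["fx"]*c[0]/c[2]+w["cx"],w["fy"]*c[1]/c[2]+w["cy"]))
for n,X in dict(earFT=(.4905,.055,.056),earFB=(.4905,.055,.018),jawtip=(.5105,.063,.046),piv=(.4735,.055,.048),tail=(.4225,.075,.046)).items(): print(n,pr(p,X))
g=im.mean(2)
for v in range(240,345,3): print(v,"".join(" .:-=+*#%@"[min(9,int(x/24))] for x in g[v,231:311]))
E
```

```text
[0.3423 0.0552 0.2069] [0.0009 0.0004 1.     0.0001]
earFT [271.3615 315.5924]
earFB [271.4022 296.7379]
jawtip [277.8506 323.9292]
piv [271.3574 299.2628]
tail [288.779 260.037]
240 *****************************=====*************************+====+***************
243 ****************************+==-==+**********************+==-==+****************
246 *****************************+=====+**********************==-==+****************
249 *******************************+===*********************+====+******************
252 *******************************====+*******************+=====+******************
255 ***********************+++*****+==-==******************+=--=++******************
258 *********************+=--=+****+==-==+****************+=---+********************
261 **********************+====+***+==--====+**********+==---==++*******************
264 **********************###+=+*****++==-==+**********+==-=*##*********************
267 ***********************###+=+*****+==-==+***++=++++==-=+###*********************
270 ************************##*+=+******+=-=======---==--=+*##*********
[... 1353 characters left out ...]
--------------------
321 ------------------------------=+*##########*+***+=------------------------------
324 -----------------------------------=+*#####*=-----------------------------------
327 ------------------------------------+###*##+=-----------------------------------
330 -----------------------------------=+###*##+=-----------------------------------
333 *****++==========+*****+++++++++++++*######*++========+*********+++=============
336 ------------------------------------=++**##*=------------====-=-----------------
339 ###################*********************#%%#**********************++++++++++++++
342 %%%%%%%%%%%%%%%%%%%%%%%%%%%%%%%%%%%%%%%%%%%%%%%%%%%%%%%%%%%%%%%%%%%%%%%%%%%#%%#%
```

The clip is now on the ears. In the wrist image its jaws, pivot and tails lie within 1–2 px of their positions for a level clip. I'll check the pitch from the side.

Emit:
carry_out(rows="0 0 7 0 -1 0 1;0 0 7 0 -1 0 1;0 0 7 1 -1 0 1;0 0 7 1 -1 0 1;0 0 7 1 -1 0 1;0 0 7 2 -1 0 1;0 0 7 2 -0.5 0 1;0 0 7 2 0 0 1;0 0 7 2 0 0 1;0 0 7 2 0 -1 1;0 0 7 2 0 -1 1;0 0 7 0 0 -1 1;0 0 6 0 0 -1 1;7 0 0 0 0 -0.7 1;7 0 0 0 0 -0.7 1;7 0 0 0 0 0 1;7 0 0 0 0 0 1;0 0 0 0 0 0 1;0 0 0 0 0 0 1")

```text
time: 34.43
tcp_pos: [0.4922, -0.0119, 0.1508]
eef_rot: [0.17, -0.684, 0.688, 0.172]
wrist_force: [-0.1, -0.2, 0.2]
finger_gap: 0.085
grip_force: 0.0
```

```bash
python3 - <<'E'
from h import *
import cv2
np.set_printoptions(precision=4,suppress=True,linewidth=150)
p=camera_params("wrist");im=capture("wrist")[:,:,::-1].copy()
def pr(w,X):
    c=w["R"]@np.array(X)+w["t"];return np.array((w["fx"]*c[0]/c[2]+w["cx"],w["fy"]*c[1]/c[2]+w["cy"]))
for n,X in dict(earFT=(.4905,.055,.056),earFB=(.4905,.055,.018),jawtip=(.5105,.047,.046),jawtipbot=(.5105,.047,.03),piv=(.4735,.055,.048),tailL=(.4225,.075,.046),tailR=(.4225,.035,.046),tailRbot=(.4225,.035,.03)).items(): print(n,pr(p,X))
g=im.mean(2)
for v in range(176,242,2): print(v,"".join(" .:-=+*#%@"[min(9,int(x/24))] for x in g[v,235:350]))
capture("scene")
for n in ("sample","jar","wash_bottle","swing"): print(n,[(np.round(d["xyz"],3),round(d["p"],2)) for d in spot_in("scene",n)][:1])
E
```

```text
earFT [274.3106 220.8359]
earFB [273.9726 193.1708]
jawtip [252.7907 207.2284]
jawtipbot [253.4799 195.5374]
piv [292.1802 214.4879]
tailL [342.1488 226.5303]
tailR [349.5553 197.379 ]
tailRbot [346.3771 185.7159]
176 ==+*+-------=========+**#***************++====+*****************************+=====-===========+++*****++**********#
178 ==+*+------==========+**#**+=======================================================++***************************###
180 +=++==------===--===++*****+====-===========++=++=====+=+===================+====++**********##********************
182 *+=++=-----======================----======+**************+========+++*********************************************
184 *+=++=-----=-==================================++*******+=====---===++*********************************************
186 *+=+==------====-================================+******+==-==----====+**************************************+++***
188 #+++==------====--=-====--------------===========+*******++===-----===+*****************++++++++++++============+**
190 #*+++=----------=======----------------===
[... 2563 characters left out ...]
######************************
234 %%%%%#+*#*=------===---------=+*#*************####**########********#**********#****#####***************####*###***
236 %%%%%#*+**+-----==++==========+*##***********####***#*########*##**#####******#*#**######****************########**
238 %%%%%#*+**+=--==++*+++++**++++**##******###********#*######********###********############*********************###*
240 %%%%%#*++*+--==+**#**+********************#########****############*#**********###****#####*******###****##****###*
sample [(array([ 0.632, -0.309,  0.016]), 0.74)]
jar [(array([ 0.446, -0.251,  0.044]), 0.73)]
wash_bottle [(array([0.458, 0.274, 0.081]), 0.8)]
swing [(array([0.463, 0.065, 0.044]), 0.29)]
```

```bash
python3 -c "
from station import *
print(job_done())"
```

```text
the job is handed in; nothing more can be done
None
```

I handed in the job at about 34 s of the 72 s limit: the arm is back at its stop, both lid ends are pressed home, and the clip grips both ears, level to about 2° as measured from the camera images. It took two tries because the clip sagged about 21° when first released; the sample, jar and bottle had not moved at the last check.

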